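# Roll the brass roller into its checking nest

### The job

Pick up the red-handled push paddle and use its blade to roll the brass roller gently along its lane of the track until it drops into the nest at the blue stop. Keep the roller on the track, do not touch it with the gripper, and leave the steel roller where it is. Then stand the paddle upright on the bench, clear of the track, and let go.

Things in the scene. Friction and masses are not known exactly. Their poses are not given: they have to be found in the camera images.
- paddle_grip (a point): Grip centre of the push paddle, on the axis of its upright red 24 x 24 mm handle, 90 mm above its underside (top at 118). x forward (push), y sideways, z up. Wooden blade at the bottom: 36 mm wide, 44 high, flat front face 18 mm in front of the handle axis; a 10 mm high heel reaches 22 mm behind the axis, so it stands by itself on the bench. 120 g.
- brass_roller_center (a point): Centre of the brass (yellow metal) roller, a solid cylinder of 32 mm diameter and 50 mm length lying across one lane of the track, its axis along its own x. It rolls freely, about 0.2 kg. It may be in either lane.
- steel_roller_center (a point): Centre of the steel (grey) roller of the same size, in the other lane.
- track: Fixed two-lane track, 260 (x) by 136 mm (y), origin under its centre. Lanes run along x, centred at y = +32 and -32, 56 wide between 8 mm rails (top z = 24). Floor z = 10 from the open end x = -130 to x = 85, then a 5 mm step down into the nest, up to the rigid blue stop (face x = 115, top z = 36). Roller centres: start x -85 to -20, z 26; past x = 85 they drop in and rest at about x = 98, z = 21.
Not all that is in view belongs to the job. Several things look just like the part that bears paddle_grip: the one meant starts nearest to the robot's base. There is more than one size of the part that bears brass_roller_center; the job needs the smallest.

How it is judged:
By the outcome, as a careful person would: the job done as asked, in the order asked, and still so for the second after the job is handed in, with the robot touching nothing.
It also fails if it takes over 48 s, if anything falls off the work surface, if the arm or the gripper's body presses on something with over 40 N, if the wrist force passes 120 N, or if a joint passes its speed limit or range.

### The arm

A 6-joint arm with a two-finger parallel gripper is mounted at the origin on the work surface; the furniture and walls round the work are solid. World frame = base frame: x ahead of the robot, y to its left, z up, the work surface at z = 0. Lengths are in m, angles in rad, forces in N, time in s.
With the tool pointing down it reaches from about 0.3 to 0.875 m from the base axis. Payload 6.4 kg.
Tool frame: the origin (TCP) lies on the centre line of the jaws, within the pads' length; the fingertips stand 25 mm ahead of it and the grasp point (between the pads) lies 6 mm ahead of it; z points along the fingers, y is the line along which they close (so a half turn about z gives the same grasp; the last joint's range is limited). The gripper opens to 85 mm and grips with 20 to 120 N. Pads are 22 mm wide; open, the fingers measure 114 mm over their backs; the gripper's body (76 mm by 85 mm) begins 54 mm behind the grasp point. The pads swing forward as they close: fully open they stand 13 mm farther back than shut.
Start: joints at [-1.52, 0.181, 1.607, -0, 1.354, -0.206], TCP at [0.146, -0.556, 0.236] pointing down, gripper open.
Joint ranges: [-2.99, 2.99], [-0.89, 2.07], [0.3, 2.58], [-1.14, 4.28], [0, 2.63], [-3.12, 3.12]. Speed limits (rad/s): [2.57, 2.57, 3.01, 3.14, 3.14, 3.14].

### API

Orientations are given as a unit quaternion [w, x, y, z].
In Python, from bench import get_obs, camera, hand_in, spot_in gives the robot as it stands.
- The arm moves only by the shell command python3 -m jog 'ROWS'. ROWS is JSON, one flat list of numbers, 7 for each row, row after row: the shift along the tool's x, y, z in m, then the turn, a rotation vector about the tool's x, y, z in rad, then the closure, from 0 (fully open) to 1 (shut). A call has 1 to 20 rows; each row is the pose to reach, as a shift and turn from the pose commanded when the call began, along the tool's axes at that moment; what a row does not reach only later rows make up. A row lasts 1/8 s, in which the tool goes at most 62.5 mm and 10.7 degrees, less where a joint would pass 70% of its speed; a pose out of reach is approached as far as the arm can. A call with a gripper value outside its range is refused whole. The fingers move at their own pace and stop on an object; the grip force is fixed at half the most. Time passes only in rows, so rows that repeat a pose let the fingers close. It gives the time, the measured TCP pose, the force, the opening and the grip force at its end, in the units of the state.
- get_obs(): the state, without advancing time (a new reading comes with each control period).
- camera(name): name is "side" or "top"; returns a dict with "frame" (480x640x3 uint8, red, green, blue), "mtx" (3x3 intrinsics, pixels), "extrinsics" (4x4, takes a point from camera to world coordinates). Camera axes: x right, y up, looking along -z (the intrinsics and any distortion apply to the point x, -y, -z); pixel columns grow to the right and rows downward; lengths in m; the calibration is good to about 2 mm. A picture is of the moment at which its call begins. There is no depth.
- hand_in(): hands the job in; it is judged then, once.
Trained networks look in a picture, given as the dict that the camera call returned (one of the last four; its "shot" number tells which), for a name from the list of things; names that differ only in an ending like _2 or _b are one class to them, and where a whole thing is asked for, a point or a joint stands for the part that bears it (a point fixed in the world has none). Each returns a list of dicts, best first, with "confidence" (0 to 1); they miss things now and then, are a little off and sometimes report something else, mostly with a low value. They report only what shows in the picture. A call takes as long as a camera call. They do not tell look-alikes from the thing itself.
- spot_in(picture, name): "xyz" ([x, y, z] in m, in world coordinates, good to about 4 mm: the middle of the surface that is visible of it).
The state is a dict: "time_s": time; "q": joint angles; "dq": joint speeds; "joint_efforts": joint torques, N m; "eef_pos": TCP position; "eef_rot": TCP orientation; "wrist_force": force on the tool from outside, world axes, zero at the start; "torque": the same for the moment, N m; "opening": opening from 0.0 (shut) to 1.0 (fully open); "grasp_force": force on a finger pad.
Only numpy, scipy, OpenCV 4.12 (cv2) and the standard library are available. Lean on these libraries where they do the work, as an engineer would, in place of code of your own. Each camera call takes 0.05 s, during which the arm holds its last target. There are 200 camera calls.

## Working session

There is one attempt and no reset: what is moved stays moved. The work goes in short steps, Python scripts to look and compute and a shell command to move; the robot and the scene stay as the last step left them, time stands still between calls to the robot, and variables do not carry over. Pictures are saved under pics/ and viewed, at most 12 in all, crops included, and the job is handed in when it is done.

```bash
mkdir -p pics; cat > look.py <<'E'
from bench import *
import cv2,numpy as np
def shot(name,fn=None,names=('paddle_grip','brass_roller_center','steel_roller_center','track')):
    p=camera(name)
    if fn: cv2.imwrite('pics/'+fn,cv2.cvtColor(p['frame'],cv2.COLOR_RGB2BGR))
    for n in names:
        for d in spot_in(p,n):
            x=np.array(d['xyz']);print(name,n,x.round(4),round(d['confidence'],2),proj(p,x).round(0))
    return p
def proj(p,x):
    E=np.array(p['extrinsics']);c=E[:3,:3].T@(np.array(x)-E[:3,3]);c=c*[1,-1,-1]
    u=np.array(p['mtx'])@c;return u[:2]/u[2]
def ray(p,px,z):
    E=np.array(p['extrinsics']);d=np.linalg.solve(np.array(p['mtx']),[px[0],px[1],1])*[1,-1,-1]
    d=E[:3,:3]@d;o=E[:3,3];return o+d*(z-o[2])/d[2]
E
python3 - <<'E'
from look import *
p=shot('top','t1.png');print({k:v for k,v in p.items() if k not in('frame',)})
shot('side','s1.png');o=get_obs();print(o)
E
```

```text
top paddle_grip [ 0.6487 -0.1047  0.0682] 0.74 [338. 217.]
top paddle_grip [ 0.5318 -0.2266  0.0788] 0.64 [410. 284.]
top paddle_grip [ 0.624  -0.1893  0.0691] 0.64 [387. 231.]
top brass_roller_center [0.5619 0.0499 0.0378] 0.85 [250. 267.]
top brass_roller_center [ 0.4847 -0.1366  0.0413] 0.84 [355. 311.]
top brass_roller_center [0.7002 0.131  0.0425] 0.7 [206. 189.]
top steel_roller_center [0.4934 0.0306 0.0399] 0.56 [260. 306.]
{'mtx': array([[508.32843857,   0.        , 320.75356965],
       [  0.        , 508.32843857, 242.01659249],
       [  0.        ,   0.        ,   1.        ]]), 'extrinsics': array([[ 0.00650222,  0.99550995, -0.09443337,  0.52096848],
       [-0.9997865 ,  0.00832412,  0.01891191, -0.05820131],
       [ 0.01961307,  0.09429024,  0.99535154,  0.94445202],
       [ 0.        ,  0.        ,  0.        ,  1.        ]]), 'shot': 1}
side paddle_grip [ 0.622  -0.1839  0.0561] 0.94 [300. 211.]
side paddle_grip [ 0.6545 -0.0955  0.052 ] 0.83 [273. 242.]
side paddle_grip [ 0.534  -0.2213  0.0571] 0.79 [351. 202.]
side brass_roller_center [0.6996 0.1461 0.0364] 0.9
[... 251 characters left out ...]
328. 369.]
{'time_s': 0.5, 'q': array([-1.52031625e+00,  1.80834179e-01,  1.60705209e+00,  2.87588393e-05,
        1.35380358e+00, -2.06291339e-01]), 'dq': array([ 0.00014704, -0.00075142, -0.00125696, -0.00085415, -0.0002311 ,
       -0.00113646]), 'joint_efforts': array([-5.47760101e-04, -4.44442213e+01, -3.51364660e+01, -2.42116294e-04,
        1.90978761e-03,  6.19346861e-05]), 'eef_pos': array([ 0.14605627, -0.55612655,  0.23594401]), 'eef_rot': array([-4.73578047e-05,  9.91770264e-01,  1.28030231e-01,  1.77817045e-05]), 'wrist_force': array([-0.55846247, -0.75696783, -0.17211638]), 'torque': array([0.00177161, 0.01986499, 0.02644539]), 'grasp_force': 0.0, 'opening': 1.0027400374633684}
```

View pics/t1.png

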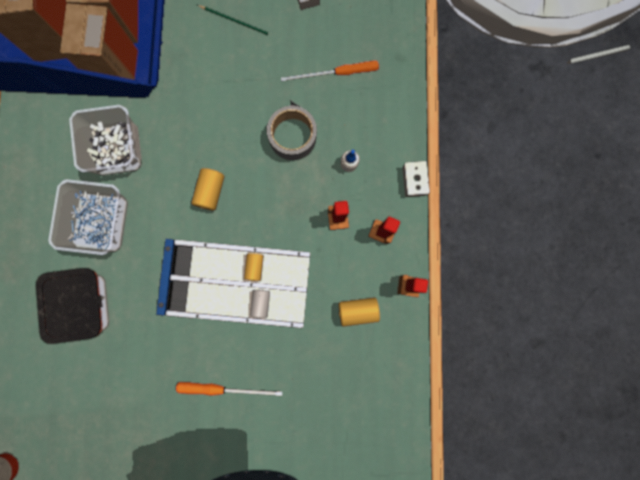

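View pics/s1.png

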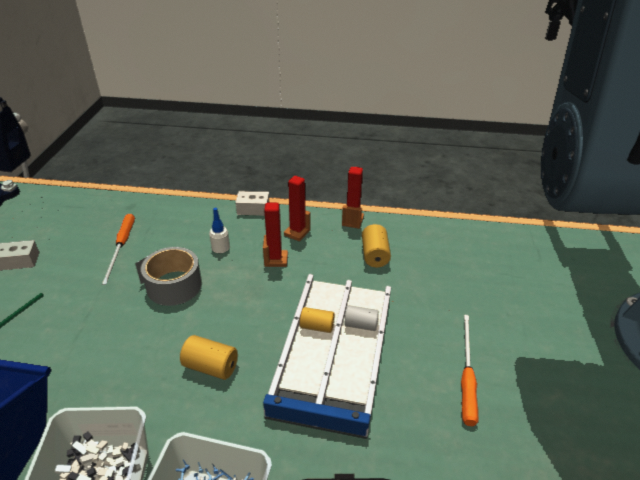

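Top view: paddles stand at (410,284), (387,231) and (338,217). The one at (410,284) is the one meant, as it is 0.58 m from the base against about 0.65 m for the others. Brass cylinders are at (250,267), (355,311) and (206,189); (250,267) is the smallest and lies in the far lane, with steel at (260,304). The blue stop is at the left end of the track (x≈165). I'll confirm in a crop.

```bash
python3 - <<'E'
import cv2
a=cv2.imread('pics/t1.png');b=cv2.imread('pics/s1.png')
t=cv2.resize(a[232:334,150:314],None,fx=4.8,fy=3.5*4.8/3.5,interpolation=cv2.INTER_CUBIC)
cv2.imwrite('pics/c1.png',t)
p=cv2.resize(a[260:310,385:445],(600,500),interpolation=cv2.INTER_CUBIC)
cv2.imwrite('pics/c2.png',p)
E
```

```text
(no output)
```

View pics/c1.png

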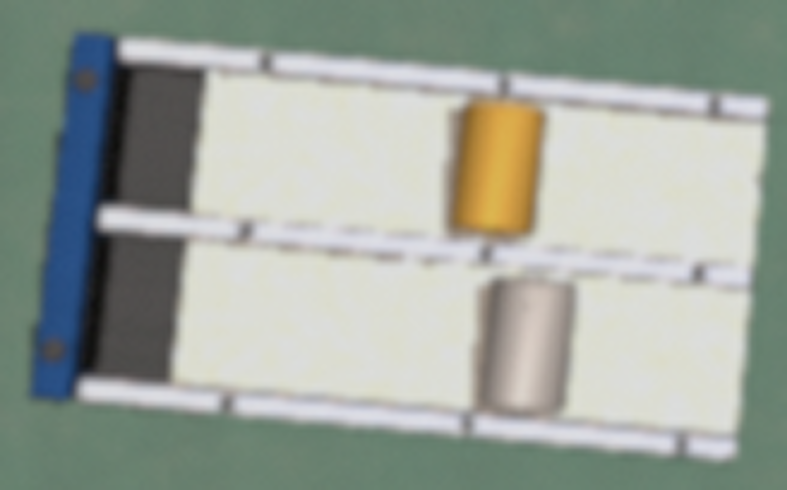

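View pics/c2.png

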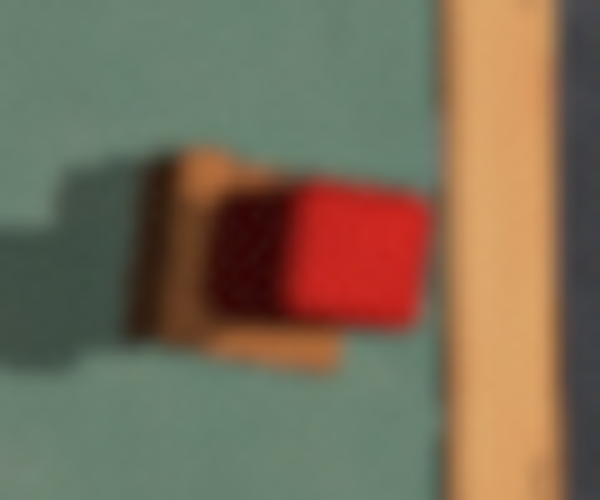

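Crops: in c1 the brass roller lies in the upper lane (c1 pixel 500,168), which is track y=-32 with track +x toward world +y; steel is in the other lane. In c2 the paddle's handle top has its centre at (360,254), and the blade's tall front face looks left, toward the stop. Now I fit the poses.

```bash
cat >> look.py <<'E'
from scipy.optimize import least_squares
def fit2(local,world):
    def f(v):
        c,s=np.cos(v[2]),np.sin(v[2]);return ((np.array(local)@np.array([[c,s],[-s,c]])+v[:2])-np.array(world)).ravel()
    r=least_squares(f,[.5,0,1.5]);return r.x,np.abs(r.fun).max()
E
python3 - <<'E'
from look import *
p=camera('top');s=camera('side')
print(s['extrinsics'][:3,3])
C=lambda u,v:(u/4.8+150,v/4.8+232)
T=[(770,98,-130,-68,24),(737,458,-130,68,24),(75,33,130,-68,36),(32,398,130,68,36),(118,37,115,-68,36),(75,400,115,68,36),(207,70,85,-60,10),(170,383,85,60,10)]
v,e=fit2([(t[2]/1e3,t[3]/1e3) for t in T],[ray(p,C(t[0],t[1]),t[4]/1e3)[:2] for t in T]);print('track',v,e)
R=lambda a:np.array([[np.cos(a),-np.sin(a)],[np.sin(a),np.cos(a)]])
for n,px in(('brass',(500,168)),('steel',(530,345))):
    w=ray(p,C(*px),.040)[:2];print(n,w,R(v[2]).T@(w-v[:2]))
Q=[(300,180,12,-12),(432,190,-12,-12),(418,328,-12,12),(287,318,12,12)]
w,e=fit2([(q[2]/1e3,q[3]/1e3) for q in Q],[ray(p,(q[0]/10+385,q[1]/10+260),.118)[:2] for q in Q]);print('paddle',w,e)
# side-view check of projected points
for X in [(12,-12,118),(12,12,118),(18,18,0),(18,-18,0),(18,18,44),(18,-18,44)]:
    xy=R(w[2])@np.array(X[:2])/1e3+w[:2];print(X,proj(s,[*xy,X[2]/1e3]).round(1))
for X in [(130,-68,36),(130,68,36),(-130,-68,24),(-130,68,24)]:
    xy=R(v[2])@np.array(X[:2])/1e3+v[:2];print(X,proj(s,[*xy,X[2]/1e3]).round(1))
f=cv2.cvtColor(s['frame'],cv2.COLOR_RGB2BGR)
cv2.imwrite('pics/c3.png',cv2.resize(f[160:240,315:405],(720,640))[:600])
cv2.imwrite('pics/c4.png',cv2.resize(f[265:440,255:400],(497,600)))
o=get_obs();print(np.array(o['eef_pos']),o['time_s'])
E
```

```text
[0.49457924 0.58706801 0.62401818]
track [0.53260851 0.07779702 1.48779097] 0.0012471385763550003
brass [0.56125309 0.04251701] [-0.03278362 -0.03147103]
steel [0.49633791 0.03030002] [-0.05034067  0.03220774]
paddle [ 0.5298737  -0.23733132  1.48084906] 0.0014387906824046004
(12, -12, 118) [347.5 172.1]
(12, 12, 118) [360.9 173.7]
(18, 18, 0) [359.9 229. ]
(18, -18, 0) [341.2 226.3]
(18, 18, 44) [361.2 210.1]
(18, -18, 44) [342.  207.5]
(130, -68, 36) [262.1 401.6]
(130, 68, 36) [368.5 422.2]
(-130, -68, 24) [308.  272.8]
(-130, 68, 24) [390.4 285.3]
[ 0.14605237 -0.55616427  0.23598478] 0.6
```

View pics/c3.png

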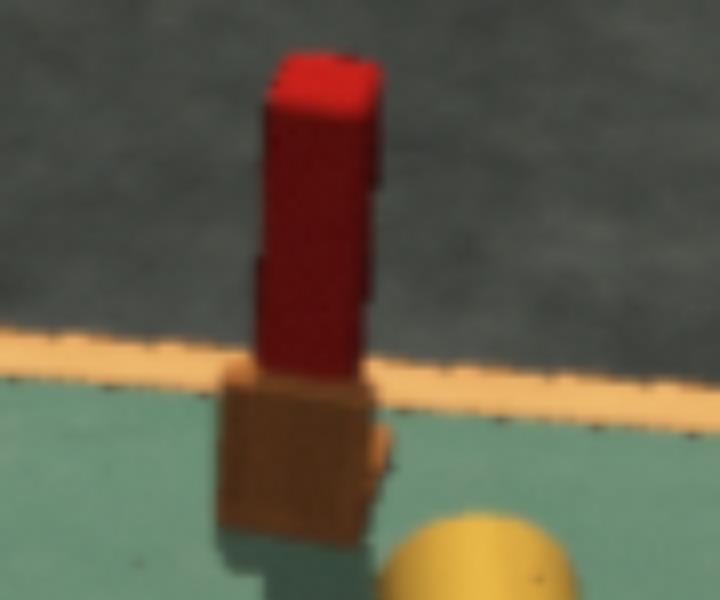

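Side view agrees within about 1 px (blade front face toward the camera). The paddle's yaw (1.481) nearly equals the track's (1.488). Next, the moves.

```bash
cat >> look.py <<'E'
from scipy.spatial.transform import Rotation as Ro
def tool(d,o=None):
    o=o or get_obs();q=np.array(o['eef_rot']);return Ro.from_quat(q[[1,2,3,0]]).inv().apply(d)
def yawrot(ang): # tool-z turn so tool y points along world angle ang
    q=np.array(get_obs()['eef_rot']);y=Ro.from_quat(q[[1,2,3,0]]).apply([0,1,0]);a=np.arctan2(y[1],y[0]);return -((ang-a+np.pi)%(2*np.pi)-np.pi)
E
python3 - <<'E'
from look import *
print(tool(np.array([.5295,-.2375,.236])-get_obs()['eef_pos']),yawrot(1.484-np.pi))
E
```

```text
[ 4.51812136e-01 -2.10819342e-01 -1.79703441e-05] 0.34360640197063663
```

```bash
python3 -m jog '[0.05,-0.023,0,0,0,0.04,0, 0.1,-0.047,0,0,0,0.08,0, 0.15,-0.07,0,0,0,0.12,0, 0.2,-0.093,0,0,0,0.16,0, 0.25,-0.117,0,0,0,0.2,0, 0.3,-0.14,0,0,0,0.24,0, 0.35,-0.163,0,0,0,0.28,0, 0.4,-0.187,0,0,0,0.32,0, 0.452,-0.211,0,0,0,0.344,0, 0.452,-0.211,0,0,0,0.344,0, 0.452,-0.211,0,0,0,0.344,0, 0.452,-0.211,0,0,0,0.344,0]'
python3 - <<'E'
from look import *
p=camera('top');f=cv2.cvtColor(p['frame'],cv2.COLOR_RGB2BGR);s=shot('side','s2.png',('paddle_grip',))
print(tool(np.array([.5295,-.2375,.101])-get_obs()['eef_pos']),yawrot(1.484-np.pi))
for n in('paddle_grip',):print([d['xyz'] for d in spot_in(p,n)])
E
```

```text
time_s: 2.1
eef_pos: [0.5288, -0.2382, 0.236]
eef_rot: [0.0, 0.999, -0.044, -0.0]
wrist_force: [-0.6, -0.2, 1.0]
opening: 1.0
grasp_force: 0.0
side paddle_grip [ 0.6574 -0.0972  0.0528] 0.65 [271. 241.]
side paddle_grip [ 0.62   -0.1779  0.0537] 0.61 [301. 214.]
side paddle_grip [ 0.5304 -0.2222  0.0571] 0.56 [353. 202.]
[ 0.00044548 -0.00082402  0.13512053] -0.002245876057574314
[[0.6455, -0.1046, 0.0675], [0.6254, -0.1841, 0.0643], [0.5162, -0.229, 0.0299]]
```

```bash
python3 -m jog '[0,-0.001,0.03,0,0,0,0, 0,-0.001,0.065,0,0,0,0, 0,-0.001,0.1,0,0,0,0, 0,-0.001,0.125,0,0,0,0, 0,-0.001,0.135,0,0,0,0, 0,-0.001,0.135,0,0,0,0, 0,-0.001,0.135,0,0,0,1, 0,-0.001,0.135,0,0,0,1, 0,-0.001,0.135,0,0,0,1, 0,-0.001,0.135,0,0,0,1, 0,-0.001,0.135,0,0,0,1, 0,-0.001,0.135,0,0,0,1]'
python3 - <<'E'
from look import *
s=shot('side','s2b.png',('paddle_grip',))
f=cv2.imread('pics/s2b.png');cv2.imwrite('pics/c5.png',cv2.resize(f[60:260,230:430],(600,600)))
E
```

```text
time_s: 3.8
eef_pos: [0.5303, -0.2367, 0.1018]
eef_rot: [0.0, 0.999, -0.044, 0.001]
wrist_force: [0.2, -1.0, 5.6]
opening: 0.267
grasp_force: 59.2
side paddle_grip [ 0.6235 -0.1782  0.0558] 0.81 [299. 213.]
side paddle_grip [ 0.5301 -0.2196  0.0416] 0.8 [352. 210.]
side paddle_grip [ 0.6534 -0.0946  0.0507] 0.75 [274. 243.]
```

View pics/c5.png

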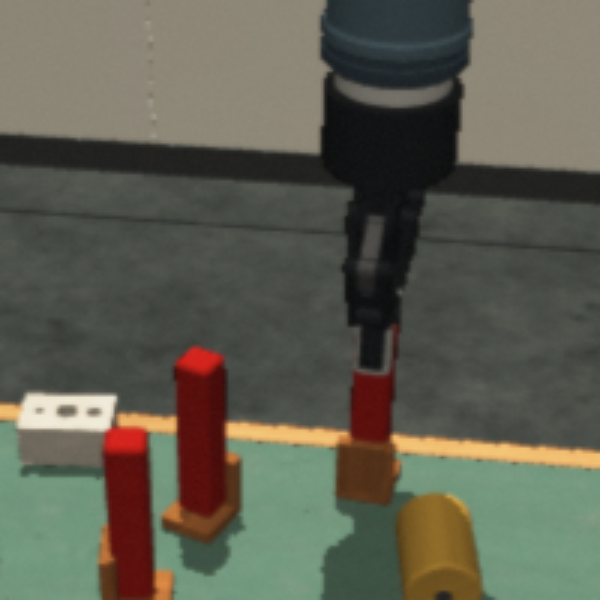

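The paddle is held squarely on its handle, upright, in c5 at (372,400). Now to lift it and carry it behind the brass roller.

```bash
cat >> look.py <<'E'
V=np.array([.53260851,.07779702,1.48779097])
def tw(x,y): 
    c,s=np.cos(V[2]),np.sin(V[2]);return np.array([V[0]+c*x-s*y,V[1]+s*x+c*y])
def loc(w):
    c,s=np.cos(V[2]),np.sin(V[2]);d=np.array(w)[:2]-V[:2];return np.array([c*d[0]+s*d[1],-s*d[0]+c*d[1]])
E
python3 - <<'E'
from look import *
print(tool(np.array([*tw(-.097,-.032),.2])-get_obs()['eef_pos']),yawrot(V[2]-np.pi))
E
```

```text
[ 0.0074167  -0.21656665 -0.09835467] -0.004186595900024237
```

```bash
python3 -m jog '[0,0,-0.02,0,0,0,1, 0,0,-0.05,0,0,0,1, 0,0,-0.098,0,0,0,1, 0.001,-0.03,-0.098,0,0,0,1, 0.003,-0.075,-0.098,0,0,-0.004,1, 0.005,-0.12,-0.098,0,0,-0.004,1, 0.006,-0.165,-0.098,0,0,-0.004,1, 0.007,-0.2,-0.098,0,0,-0.004,1, 0.007,-0.2165,-0.098,0,0,-0.004,1, 0.007,-0.2165,-0.098,0,0,-0.004,1, 0.007,-0.2165,-0.098,0,0,-0.004,1]'
python3 - <<'E'
from look import *
s=shot('side','s3.png',('paddle_grip','brass_roller_center'));p=shot('top','t3.png',('paddle_grip','brass_roller_center'))
o=get_obs();print(o['opening'],loc(o['eef_pos']),tool(np.array([*tw(-.097,-.032),.118])-o['eef_pos']),yawrot(V[2]-np.pi))
f=cv2.imread('pics/s3.png');cv2.imwrite('pics/c6.png',cv2.resize(f[130:430,200:440],(480,600)))
# expected blade bottom/top front corners in side view
o=np.array(o['eef_pos']);R=Ro.from_euler('z',V[2])
for X in[(18,18,0),(18,-18,0),(18,18,44),(18,-18,44)]:print(X,(proj(s,o+R.apply(np.array(X)/1e3)-[0,0,.1018])-[200,130])*2)
E
```

```text
time_s: 5.28
eef_pos: [0.5554, -0.0222, 0.1988]
eef_rot: [0.0, 0.999, -0.042, -0.0]
wrist_force: [0.2, 0.2, -1.5]
opening: 0.27
grasp_force: 58.6
side paddle_grip [ 0.5554 -0.0104  0.1402] 0.88 [327. 237.]
side paddle_grip [ 0.6567 -0.096   0.05  ] 0.57 [272. 242.]
side paddle_grip [ 0.625  -0.1804  0.055 ] 0.56 [298. 212.]
side brass_roller_center [0.5604 0.054  0.0341] 0.87 [317. 320.]
side brass_roller_center [ 0.4796 -0.1183  0.0377] 0.67 [377. 249.]
side brass_roller_center [0.6974 0.144  0.0339] 0.6 [209. 359.]
top paddle_grip [ 0.6609 -0.1038  0.1168] 0.46 [339. 205.]
top brass_roller_center [ 0.4822 -0.1388  0.0423] 0.75 [356. 313.]
top brass_roller_center [0.7182 0.1359 0.0449] 0.57 [203. 179.]
0.26670925004576623 [-0.09749906 -0.03112767] [ 0.00087209 -0.00050659  0.0810099 ] -0.0013035934649092695
(18, 18, 0) [272.84572972 268.88874112]
(18, -18, 0) [225.22050042 261.8337078 ]
(18, 18, 44) [274.68353747 222.73561926]
(18, -18, 44) [225.31441245 215.76354423]
```

View pics/c6.png

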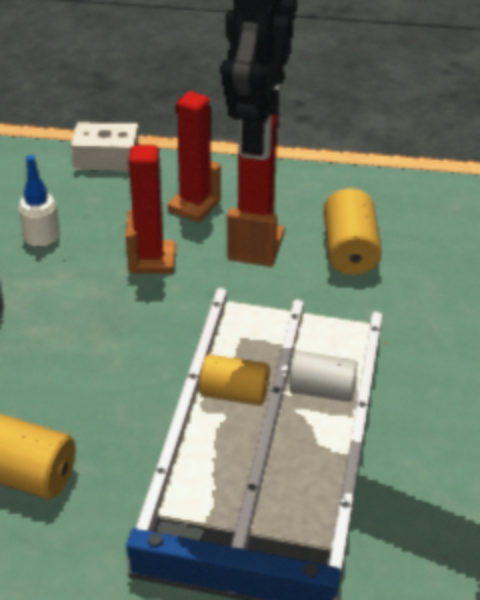

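Blade is at c6 (250,237), upright, above the open end of the brass lane (217–300, 300), and matches the prediction within 2 mm. Lower it.

```bash
python3 -m jog '[0.001,0,0.025,0,0,-0.001,1, 0.001,0,0.05,0,0,-0.001,1, 0.001,0,0.07,0,0,-0.001,1, 0.001,0,0.08,0,0,-0.001,1, 0.001,0,0.082,0,0,-0.001,1, 0.001,0,0.082,0,0,-0.001,1, 0.001,-0.005,0.082,0,0,-0.001,1, 0.001,-0.011,0.082,0,0,-0.001,1, 0.001,-0.015,0.082,0,0,-0.001,1, 0.001,-0.019,0.082,0,0,-0.001,1, 0.001,-0.023,0.082,0,0,-0.001,1]'
python3 - <<'E'
from look import *
s=shot('side','s4.png',('paddle_grip','brass_roller_center'))
o=get_obs();print(loc(o['eef_pos']),o['wrist_force'],yawrot(V[2]-np.pi))
f=cv2.imread('pics/s4.png');cv2.imwrite('pics/c7.png',cv2.resize(f[200:440,230:410],(540,720))[:600])
E
```

```text
time_s: 6.95
eef_pos: [0.5585, 0.002, 0.117]
eef_rot: [-0.0, 0.999, -0.041, -0.0]
wrist_force: [-0.1, 0.8, -0.4]
opening: 0.264
grasp_force: 58.6
side paddle_grip [0.5602 0.0171 0.0583] 0.86 [320. 291.]
side paddle_grip [ 0.6569 -0.0946  0.0503] 0.76 [272. 243.]
side paddle_grip [ 0.6277 -0.1774  0.0526] 0.61 [296. 214.]
side brass_roller_center [0.5582 0.0568 0.0373] 0.92 [318. 321.]
side brass_roller_center [ 0.479  -0.1222  0.0413] 0.8 [378. 246.]
side brass_roller_center [0.6958 0.1422 0.0334] 0.7 [211. 358.]
[-0.07353951 -0.03205732] [-0.07374405  0.13523483 -0.82073307] 0.0011910745363317154
```

View pics/c7.png

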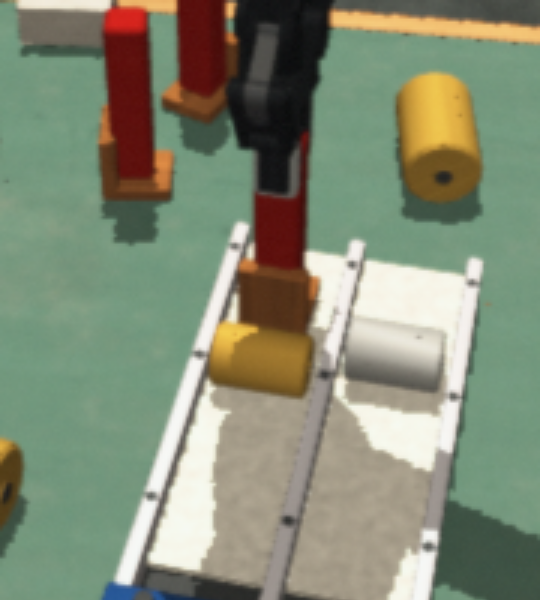

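Blade sits centred in the lane (c7 275,300), just behind the brass roller (262,358); steel is untouched. Pushing at about 32 mm/s.

```bash
python3 -m jog '[0,-0.003,0,0,0,0,1, 0,-0.006,0,0,0,0,1, 0,-0.009,0,0,0,0,1, 0,-0.013,0,0,0,0,1, 0,-0.017,0,0,0,0,1, 0,-0.021,0,0,0,0,1, 0,-0.025,0,0,0,0,1, 0,-0.029,0,0,0,0,1, 0,-0.033,0,0,0,0,1, 0,-0.037,0,0,0,0,1, 0,-0.041,0,0,0,0,1, 0,-0.045,0,0,0,0,1, 0,-0.049,0,0,0,0,1, 0,-0.053,0,0,0,0,1, 0,-0.057,0,0,0,0,1, 0,-0.061,0,0,0,0,1, 0,-0.065,0,0,0,0,1, 0,-0.069,0,0,0,0,1, 0,-0.073,0,0,0,0,1, 0,-0.077,0,0,0,0,1]'
python3 - <<'E'
from look import *
s=shot('side','s5.png',('brass_roller_center','steel_roller_center'))
o=get_obs();print(loc(o['eef_pos']),o['wrist_force'],yawrot(V[2]-np.pi))
for d in spot_in(s,'brass_roller_center'):print(loc(d['xyz']))
E
```

```text
time_s: 9.6
eef_pos: [0.5648, 0.0786, 0.117]
eef_rot: [0.0, 0.999, -0.041, -0.0]
wrist_force: [-1.1, 0.0, -0.9]
opening: 0.27
grasp_force: 58.6
side brass_roller_center [ 0.4775 -0.1209  0.0373] 0.72 [378. 248.]
side brass_roller_center [0.564  0.1208 0.0404] 0.64 [308. 353.]
side steel_roller_center [0.4944 0.0427 0.0368] 0.74 [362. 318.]
[ 0.00348324 -0.03198586] [ 0.34137241 -0.09834776 -0.37698851] 0.0012399517978192165
[-0.20258196  0.03844479]
[ 0.04545759 -0.02771803]
```

```bash
python3 -m jog '[0,-0.004,0,0,0,0,1, 0,-0.008,0,0,0,0,1, 0,-0.012,0,0,0,0,1, 0,-0.016,0,0,0,0,1, 0,-0.02,0,0,0,0,1, 0,-0.024,0,0,0,0,1, 0,-0.028,0,0,0,0,1, 0,-0.032,0,0,0,0,1, 0,-0.036,0,0,0,0,1, 0,-0.04,0,0,0,0,1, 0,-0.044,0,0,0,0,1, 0,-0.048,0,0,0,0,1, 0,-0.052,0,0,0,0,1, 0,-0.055,0,0,0,0,1, 0,-0.055,0,0,0,0,1, 0,-0.055,0,0,0,0,1]'
python3 - <<'E'
from look import *
s=shot('side','s6.png',('brass_roller_center','steel_roller_center'))
o=get_obs();print(loc(o['eef_pos']),o['wrist_force'])
for d in spot_in(s,'brass_roller_center'):print(loc(d['xyz']))
f=cv2.imread('pics/s6.png');cv2.imwrite('pics/c8.png',cv2.resize(f[250:450,240:410],(510,600)))
E
```

```text
time_s: 11.8
eef_pos: [0.5693, 0.1331, 0.117]
eef_rot: [0.0, 0.999, -0.041, -0.0]
wrist_force: [-0.1, 0.5, -0.6]
opening: 0.27
grasp_force: 58.7
side brass_roller_center [0.5707 0.1804 0.034 ] 0.94 [296. 392.]
side brass_roller_center [ 0.4822 -0.119   0.0417] 0.85 [376. 247.]
side brass_roller_center [0.6967 0.1463 0.0357] 0.7 [209. 360.]
side steel_roller_center [0.497  0.0439 0.0359] 0.98 [360. 319.]
[ 0.05810282 -0.03199718] [ 0.62856293 -1.23753708 -0.19597114]
[ 0.10540789 -0.02945352]
[-0.20029883  0.0339185 ]
[ 0.08187196 -0.15784694]
```

View pics/c8.png

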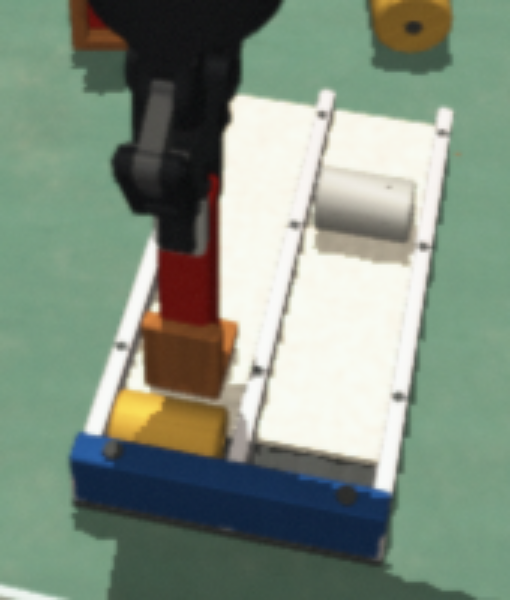

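The brass roller lies in the nest against the blue stop (c8 168,425) with the blade clear of it; steel hasn't moved. Back off, lift, return the paddle to the free bench.

```bash
python3 - <<'E'
from look import *
print(tool(np.array([.533,-.225,.207])-get_obs()['eef_pos']))
E
python3 -m jog '[0,0.004,0,0,0,0,1, 0,0.012,0,0,0,0,1, 0,0.02,-0.01,0,0,0,1, 0,0.03,-0.03,0,0,0,1, 0,0.04,-0.06,0,0,0,1, 0,0.05,-0.09,0,0,0,1, 0,0.05,-0.09,0,0,0,1]'
python3 - <<'E'
from look import *
p=shot('top','t4.png',('brass_roller_center','steel_roller_center'))
print(tool(np.array([.533,-.225,.207])-get_obs()['eef_pos']))
for n in('brass_roller_center','steel_roller_center'):
  for d in spot_in(p,n):print(n,loc(d['xyz']),d['xyz'][2])
E
```

```text
[-0.0067251   0.35981549 -0.08998952]
time_s: 12.88
eef_pos: [0.5676, 0.0822, 0.2116]
eef_rot: [0.0, 0.999, -0.042, 0.004]
wrist_force: [0.0, 0.8, -0.3]
opening: 0.27
grasp_force: 58.6
top brass_roller_center [ 0.4851 -0.1414  0.0401] 0.97 [358. 311.]
top brass_roller_center [0.7235 0.1265 0.0427] 0.88 [209. 176.]
top steel_roller_center [0.4966 0.0282 0.042 ] 0.92 [262. 304.]
[-0.00618617  0.30988817 -0.00045392]
brass_roller_center [-0.22238127  0.0291713 ] 0.0401
brass_roller_center [ 0.06436212 -0.18619629] 0.0427
steel_roller_center [-0.05241173  0.03177244] 0.042
```

```bash
python3 -m jog '[-0.001,0.03,0,0,0,0,1, -0.002,0.08,0,0,0,0,1, -0.003,0.13,0,0,0,0,1, -0.004,0.18,0,0,0,0,1, -0.005,0.23,0,0,0,0,1, -0.006,0.28,0,0,0,0,1, -0.006,0.3,0,0,0,0,1, -0.006,0.31,0,0,0,0,1, -0.006,0.31,0.03,0,0,0,1, -0.006,0.31,0.06,0,0,0,1, -0.006,0.31,0.085,0,0,0,1, -0.006,0.31,0.095,0,0,0,1, -0.006,0.31,0.1,0,0,0,1, -0.006,0.31,0.1,0,0,0,1, -0.006,0.31,0.1,0,0,0,1]'
python3 - <<'E'
from look import *
p=shot('top','t5.png',('brass_roller_center','steel_roller_center'))
for n in('brass_roller_center',):
  for d in spot_in(p,n):print(n,loc(d['xyz']))
f=cv2.imread('pics/t5.png');cv2.imwrite('pics/c9.png',cv2.resize(f[180:340,150:450],(780,416)))
E
```

```text
time_s: 15.0
eef_pos: [0.5344, -0.2254, 0.1081]
eef_rot: [0.0, 0.999, -0.041, 0.001]
wrist_force: [-0.3, -0.1, -0.8]
opening: 0.271
grasp_force: 58.8
top brass_roller_center [0.6997 0.1301 0.0431] 0.93 [206. 189.]
top brass_roller_center [ 0.4854 -0.1364  0.0388] 0.73 [355. 311.]
top brass_roller_center [0.5741 0.1734 0.031 ] 0.63 [182. 260.]
top steel_roller_center [0.4934 0.0307 0.0376] 0.83 [260. 306.]
brass_roller_center [ 0.06597647 -0.16217976]
brass_roller_center [-0.21737361  0.02928688]
brass_roller_center [ 0.09871388 -0.03342219]
```

View pics/c9.png

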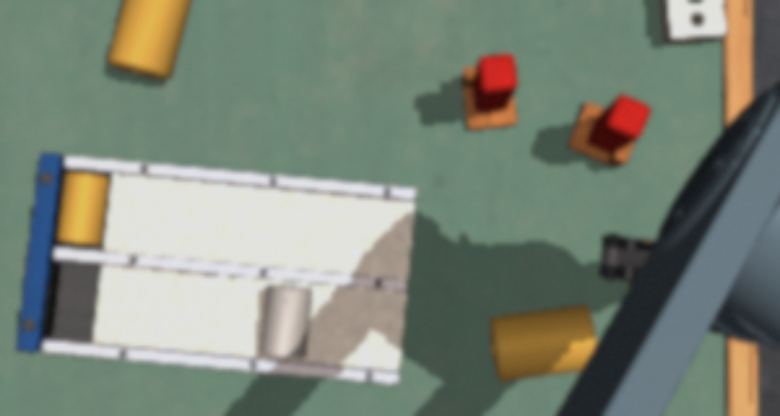

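The brass roller is in the nest (c9 85,210; track x≈98 mm) and steel is in place. Lower the last 6 mm.

```bash
python3 -m jog '[0,0,0.002,0,0,0,1, 0,0,0.004,0,0,0,1, 0,0,0.006,0,0,0,1, 0,0,0.006,0,0,0,1, 0,0,0.006,0,0,0,1]'
```

```text
time_s: 15.82
eef_pos: [0.534, -0.2252, 0.1019]
eef_rot: [0.0, 0.999, -0.041, 0.0]
wrist_force: [-1.6, 1.3, 5.3]
opening: 0.268
grasp_force: 59.8
```

Contact with the bench (5 N up). Release and rise.

```bash
python3 -m jog '[0,0,0,0,0,0,0.7, 0,0,0,0,0,0,0.5, 0,0,0,0,0,0,0, 0,0,0,0,0,0,0, 0,0,0,0,0,0,0, 0,0,0,0,0,0,0, 0,0,0,0,0,0,0, 0,0,-0.02,0,0,0,0, 0,0,-0.05,0,0,0,0, 0,0,-0.1,0,0,0,0, 0,0,-0.15,0,0,0,0, 0,0,-0.15,0,0,0,0, 0,0,-0.15,0,0,0,0, 0,0,-0.15,0,0,0,0]'
python3 - <<'E'
from look import *
s=shot('side','s9.png',('paddle_grip','brass_roller_center','steel_roller_center'))
f=cv2.imread('pics/s9.png');cv2.imwrite('pics/c10.png',cv2.resize(f[140:440,200:420],(440,600)))
E
```

```text
time_s: 17.58
eef_pos: [0.5329, -0.2246, 0.2491]
eef_rot: [-0.001, 0.999, -0.041, -0.001]
wrist_force: [-0.8, -0.0, -0.2]
opening: 0.999
grasp_force: 0.0
side paddle_grip [ 0.6238 -0.1801  0.0564] 0.93 [299. 212.]
side paddle_grip [ 0.5367 -0.2146  0.0539] 0.83 [349. 206.]
side paddle_grip [ 0.6549 -0.098   0.0478] 0.73 [273. 243.]
side brass_roller_center [0.6979 0.146  0.0359] 0.83 [208. 359.]
side brass_roller_center [0.5685 0.1825 0.0353] 0.77 [298. 393.]
side brass_roller_center [ 0.4803 -0.1225  0.0384] 0.65 [377. 247.]
side steel_roller_center [0.4988 0.0451 0.0399] 0.6 [359. 317.]
side steel_roller_center [0.5705 0.1823 0.0364] 0.27 [296. 392.]
```

View pics/c10.png

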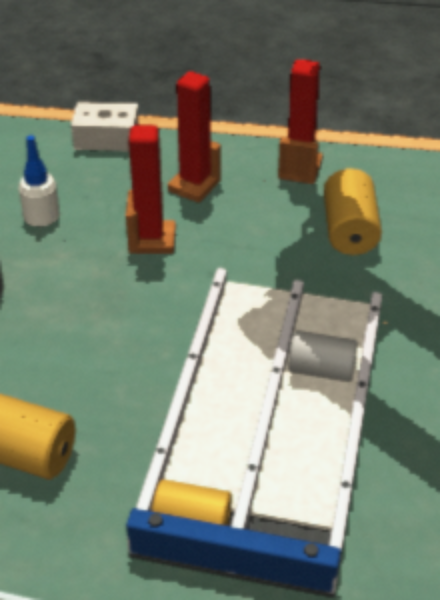

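The paddle stands upright and free (c10 302,120), brass is in the nest (192,502), steel has not moved (322,355).

```bash
python3 -c "from bench import hand_in;print(hand_in())"
```

```text
the job is handed in; nothing more can be done
None
```

I handed the job in at about 17.6 s: the brass roller is in the nest at the blue stop, the steel roller hasn't moved, and the paddle stands upright on the bench, released and clear of the track.

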